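# Draw the vacuum and snap the valve cap on the storage box

## Task

Close up the vacuum storage box: pull its pump knob straight up to the stop and let it go back down, then take the loose valve cap from the worktop and press it onto the valve stud of the lid until it clicks. Keep pressing after the click, so that the cap squashes the rubber seal as far as it will go, and finish like that, with the gripper still pushing the cap down. Leave the cream pot and the jam jar where they stand.

Things in the scene. Friction and masses are not known exactly. Their poses are not given: they have to be found in the camera images.
- vacuum_box: Low rectangular steel box with a white plastic lid, 114 x 180 mm seen from above, fixed to the worktop by its rubber foot; the flat top of the lid is 85 mm above the worktop. Origin: centre of its underside. Its y axis runs along the length. On the lid stand the tall pump knob (48 mm from the middle towards -y) and the low valve stud (48 mm from the middle towards +y).
- pump_grip (a point): Centre of the pump knob, a white ribbed upright cylinder 36 mm in diameter and 22 mm high on a thin steel rod; at rest this point is 26 mm above the lid and the knob's underside 15 mm above the lid. It moves with the knob.
- pump (a joint): How far the pump knob is pulled straight up, in m: 0 at rest, 0.035 at its stop. A spring pulls it down with about 2 N at rest and 7 N at the stop, and takes it back down within a second when let go.
- stud_top (a point): Top centre of the valve stud, an upright grey post 18 mm in diameter; this point is 17.5 mm above the lid. Four small sprung steel balls stand out of the post's side to 31 mm across, their centres 11.5 mm above the lid. Round the stud's foot lies a dark rubber seal ring, 50 mm across, its top 6 mm above the lid.
- stud_seat (a point): Where the cap's origin is when fully home, on the stud's axis 2 mm above the lid; z up. Coming down, the cap's lip meets the balls with the cap's origin 12 mm above this point, resists with about 7 N, then clicks past at 6 mm (the force drops, even pulls); the seal is met at 4 mm. Clicked on but not pressed, the cap rests 1 to 2.5 mm above this point; holding it home takes 12 to 15 N.
- seal (a joint): How far the rubber seal is squashed, in m: 0 free, 0.004 fully squashed. It pushes back with 2.4 N at first touch and 14 N fully squashed, then it is rigid.
- cap: The loose valve cap, white plastic, 40 g, standing mouth down: a skirt 50 mm in diameter and 22 mm high, open below, with a round stem 24 mm in diameter on top, from 22 to 51 mm above the origin. Inside the mouth is a rounded lip 26 mm across that must pass the stud's balls. Origin: centre of its underside; z up through the stem.
- cream_pot: Small round pot with a lid, 58 mm in diameter, 50 mm high, loose on the worktop; the pot and the cap stand in front of the box, side by side in either order. Origin: centre of its underside.
- jam_jar: Jam jar, 64 mm in diameter, 87 mm high, loose on the worktop beyond the box. Origin: centre of its underside.
Things that resemble listed ones, but are neither listed nor needed, are in the scene too. Leave any green or red look-alike of the cap alone.

How it is judged:
By the outcome, as a careful person would: the job done as asked, in the order asked, and still so for the second after the job is handed in, while the arm keeps its last pose, push and grip.
It also fails if it takes over 48 s, if anything falls off the work surface, if the arm or the gripper's body presses on something with over 40 N, if the wrist force passes 120 N, or if a joint passes its speed limit or range.

## Robot

A 7-joint arm with a two-finger parallel gripper is mounted at the origin on a cart in front of the work surface, level with it; the furniture and walls round the work are solid. World frame = base frame: x ahead of the robot, y to its left, z up, the work surface at z = 0. Lengths are in m, angles in rad, forces in N, time in s.
With the tool pointing down it reaches from about 0.425 to 0.925 m from the base axis. Payload 6.8 kg.
Tool frame: the origin (TCP) lies on the front face of the gripper's body, between the roots of the fingers; the fingertips stand 73 mm ahead of it and the grasp point (between the pads) lies 54 mm ahead of it (env.nose_length is the distance from the TCP to the fingertips, in m); z points along the fingers, y is the line along which they close (so a half turn about z gives the same grasp; the last joint's range is limited). The gripper opens to 85 mm and grips with 20 to 120 N. Pads are 22 mm wide; open, the fingers measure 114 mm over their backs; the gripper's body (76 mm by 85 mm) begins 54 mm behind the grasp point. The pads swing forward as they close: fully open they stand 13 mm farther back than shut.
Start: joints at [1.151, 0.477, 0.022, 1.555, -0.011, 1.109, -0.083], TCP at [0.207, -0.642, 0.304] pointing down, gripper open.
Joint ranges: [-2.96, 2.96], [-0.34, 2.1], [-1.41, 1.46], [0.24, 2.44], [-1.37, 4.51], [0.17, 1.92], [-2.96, 2.96]. Speed limits (rad/s): [2.39, 2.39, 3.14, 3.14, 3.14, 3.14, 3.14].

## Interface

Orientations are given as a unit quaternion [w, x, y, z].
In Python, from cell import env, kin, camera, calibration, job gives the robot as it stands. The module is installed in compiled form; this text tells all that it offers. Calls block until the motion is done:
- env.reach(position, orientation): joint-space move of the TCP to a pose.
- env.movel(position, velocity=0.15, rot=None, stop_force=None): straight line of the TCP; rot=None keeps the orientation; velocity is the mean speed in m/s. With stop_force (N) it stops when the force on the tool has changed by that much, and returns True; else False.
- env.goto_joints(angles): joint-space move.
- env.grip(opening, f_grip=None): finger opening in m; f_grip is the grip in N (None keeps the last); returns when the fingers have stopped.
- env.dwell(seconds).
- kin.inverse_kinematics(position, orientation): joint angles nearest the present ones, or None.
- env.get_state(): the state.
- camera(name): name is "scene" or "top" or "wrist"; returns (picture, depth): 400x640x3 uint8, blue, green, red; 400x640 float32, m along the optical axis (not along the pixel's ray), 0 where there is no reading.
- calibration(name): a dict with "fx", "fy", "cx", "cy" (pixels), "rvec" (rotation vector, rad) and "tvec" (3), from world to camera coordinates, as OpenCV has them. Camera axes: x right, y down, z forward; pixel columns grow to the right and rows downward; lengths in m; the calibration is good to about 2 mm. A picture is of the moment at which its call begins: read the wrist's pose just before it. calibration takes no time and is no camera call; for the wrist camera it gives the pose at the moment of the call.
A pose or a line that the arm cannot do raises env.PlanningError and nothing moves.
- job.job_done(): hands the job in; it is judged then, once.
The state is a dict: "time": time; "qpos": joint angles; "joint_velocities": joint speeds; "joint_torque": joint torques, N m; "tcp_pos": TCP position; "orientation": TCP orientation; "force": force on the tool from outside, world axes, zero at the start; "torque": the same for the moment, N m; "opening": finger opening in m; "gripper_force": force on a finger pad.
Only numpy, scipy, OpenCV 4.12 (cv2) and the standard library are available. Lean on these libraries where they do the work, as an engineer would, in place of code of your own. Each camera call takes 0.05 s, during which the arm holds its last target. There are 200 camera calls.

## Working session

There is one attempt and no reset: what is moved stays moved. The work goes in short steps, each a Python script; the robot and the scene stay as the last script left them, time stands still between calls to the robot, and variables do not carry over. Pictures are saved under pics/ and viewed, at most 10 in all, crops included, and the job is handed in when it is done.

```bash
mkdir -p pics
cat > h.py <<'E'
import numpy as np, cv2
from cell import env, kin, camera, calibration, job
def cal(n):
    c=calibration(n); R=cv2.Rodrigues(np.array(c["rvec"],float))[0]; return c,R,np.array(c["tvec"],float).ravel()
def world(n,u,v,d,C=None):
    c,R,t=C or cal(n); p=np.array([(u-c["cx"])/c["fx"]*d,(v-c["cy"])/c["fy"]*d,d]); return R.T@(p-t)
def proj(n,P,C=None):
    c,R,t=C or cal(n); p=R@np.array(P)+t; return c["fx"]*p[0]/p[2]+c["cx"],c["fy"]*p[1]/p[2]+c["cy"]
def tri(views):  # [(C,u,v)]
    A=[];b=[]
    for (c,R,t),u,v in views:
        d=R.T@np.array([(u-c["cx"])/c["fx"],(v-c["cy"])/c["fy"],1]); d/=np.linalg.norm(d); M=np.eye(3)-np.outer(d,d); A.append(M); b.append(M@(-R.T@t))
    A=np.vstack(A);b=np.hstack(b); x,*_=np.linalg.lstsq(A,b,rcond=None); return x,np.linalg.norm(A@x-b)
E
python3 - <<'E'
from h import *
for n in("scene","top"):
    p,d=camera(n); cv2.imwrite(f"pics/{n}0.png",p); np.savez(f"{n}0.npz",p=p,d=d); C=cal(n); print(n,C[0]["fx"],-C[1].T@C[2],C[1][2])
s=env.get_state(); print(s["time"],s["tcp_pos"],s["orientation"],s["opening"],s["force"],env.nose_length)
E
```

```text
scene 452.5412286993275 [0.08139249 0.08373309 0.88621635] [ 0.46624659 -0.43800464 -0.76861307]
top 411.19191899581887 [ 0.38116751 -0.35050399  0.98038853] [ 0.21659961 -0.01948297 -0.9760661 ]
0.1 [ 0.20693984 -0.64206322  0.30302696] [-7.93755039e-04  9.87868495e-01  1.55290592e-01 -1.96095917e-04] 0.08553538791411988 [ 0.52464861 -0.34409945 -0.5615163 ] 0.0726
```

View pics/scene0.png

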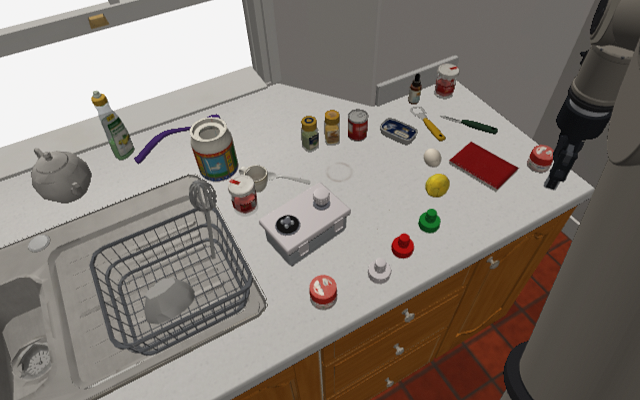

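View pics/top0.png

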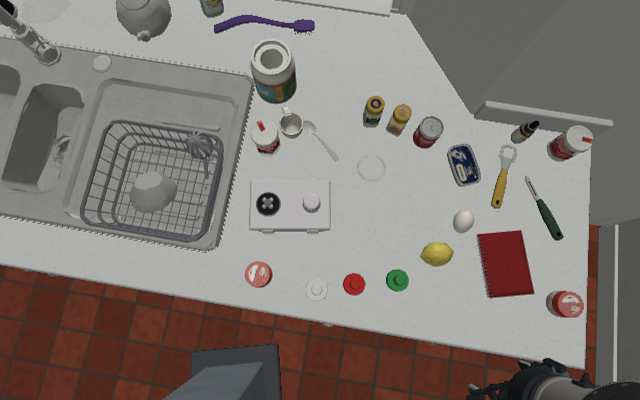

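Top view: the white cap is at (316,289), the pump knob at (312,202) and the stud at (268,204). The cream pot is at (258,274) and the jam jar at (265,137). Possible mistakes for the cap (scene / top pixels): red (403,246)/(354,284), green (429,221)/(397,280), flat ring (340,172)/(371,168). By the description I choose the white one with a stem at (379,270)/(316,289). I'll check it in close crops.

Run:
```python
from h import *
a=cv2.imread("pics/scene0.png")[175:305,250:410]; b=cv2.imread("pics/top0.png")[170:310,240:340]
a=cv2.resize(a,None,fx=5,fy=5,interpolation=cv2.INTER_CUBIC)[:, :]; b=cv2.resize(b,None,fx=5,fy=5,interpolation=cv2.INTER_CUBIC)
a=cv2.resize(a,(432,351)); b=cv2.resize(b,(360,504))
im=np.zeros((504,792,3),np.uint8); im[:351,:432]=a; im[:,432:]=b
cv2.imwrite("pics/crop1.png",im)
d=np.load("top0.npz")["d"]
for n,u,v in(("cap",316,289),("knob",312,201),("stud",268,204),("pot",258,272),("jar",265,130),("lid",290,204),("lidNW",252,182),("lidNE",328,182),("lidSW",252,227),("lidSE",328,227)): print(n,world("top",u,v,d[v,u]).round(4))
```

```text
cap [ 0.3781 -0.356   0.0514]
knob [ 0.5614 -0.3639  0.122 ]
stud [ 0.5675 -0.2682  0.1027]
pot [ 0.4265 -0.2308  0.0507]
jar [ 0.7452 -0.2714  0.0875]
lid [ 0.567  -0.3151  0.0842]
lidNW [ 0.6248 -0.2341  0.0854]
lidNE [ 0.6082 -0.4039  0.0895]
lidSW [ 0.5233 -0.2279  0.0832]
lidSE [ 0.508  -0.3942  0.0844]
```

View pics/crop1.png

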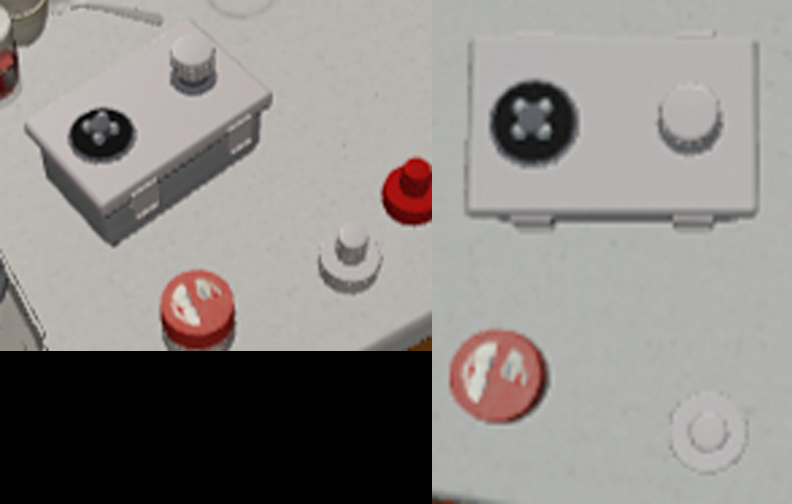

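The crop shows the chosen cap is white with a stem: stem top at scene (380.7,260.9) / top (316.9,289.4). Knob top is at (320.7,192.4)/(311.7,201.1) and the stud top with its four balls at (287,219.8)/(267.5,203.1). The cap choice stands. Next I triangulate and check that the poses are reachable.

```bash
cat >> h.py <<'E'
def down(a): return np.array([0,np.cos(a),np.sin(a),0])  # tool down; a=0: fingers close along world y
E
python3 - <<'E'
from h import *
S,T=cal("scene"),cal("top")
for n,s,t in(("cap",(380.7,260.9),(316.9,289.4)),("knob",(320.7,192.4),(311.7,201.1)),("stud",(287,219.8),(267.5,203.1))):
    x,r=tri([(S,*s),(T,*t)]); print(n,x.round(4),round(r,4))
for a in np.deg2rad([-45,-20,0,10,45,90,135]):
    print(np.rad2deg(a).round(),[ (None if q is None else np.round(q,2)) for q in (kin.inverse_kinematics(p,down(a)) for p in ([.561,-.364,.30],[.561,-.364,.165],[.567,-.268,.185],[.378,-.356,.098]))])
c,R,t=cal("wrist"); s=env.get_state(); print(-R.T@t-s["tcp_pos"],R,c["fx"])
E
```

```text
cap [ 0.3771 -0.3579  0.0504] 0.0
knob [ 0.5625 -0.3625  0.1209] 0.0018
stud [ 0.5703 -0.2667  0.1028] 0.0013
-45.0 [array([ 0.28,  0.48,  0.28,  1.59, -0.14,  1.09, -2.54]), array([ 0.27,  0.63,  0.31,  1.7 , -0.24,  0.85, -2.46]), array([ 0.15,  0.54,  0.26,  1.79, -0.18,  0.84, -2.65]), array([ 0.41,  0.54,  0.29,  2.09, -0.28,  0.55, -2.24])]
-20.0 [array([ 0.41,  0.47,  0.1 ,  1.58, -0.05,  1.09, -1.75]), array([ 0.4 ,  0.61,  0.11,  1.69, -0.09,  0.85, -1.72]), array([ 0.29,  0.53,  0.07,  1.78, -0.05,  0.84, -1.89]), array([ 0.55,  0.53,  0.11,  2.08, -0.1 ,  0.54, -1.54])]
0.0 [array([ 0.51,  0.47, -0.04,  1.57,  0.02,  1.1 , -1.1 ]), array([ 0.5 ,  0.61, -0.03,  1.68,  0.02,  0.85, -1.1 ]), array([ 0.41,  0.53, -0.09,  1.77,  0.06,  0.84, -1.28]), array([ 0.65,  0.52, -0.02,  2.07,  0.02,  0.55, -0.95])]
10.0 [array([ 0.55,  0.47, -0.09,  1.57,  0.05,  1.1 , -0.78]), array([ 0.54,  0.61, -0.09,  1.68,  0.06,  0.86, -0.79]), array([ 0.45,  0.53, -0.14,  1.77,  0.1 ,  0.85, -0.96]), array([ 0.7 ,  0.52, -0.08,  2.07,  0.07,  0.55, -0.65])]
45.0 [array([ 0.72,  0.49, -0.34,  1.56,  0.18,  1.12,  0.34]), array([ 0.7 ,  0.63, -0.31,  1.66,  0.24,  0.88,  0.29]), array([ 0.63,  0.56, -0.39,  1.75,  0.26,  0.88,  0.12]), array([ 0.87,  0.54, -0.29,  2.06,  0.27,  0.58,  0.39])]
90.0 [array([ 0.93,  0.55, -0.65,  1.54,  0.35,  1.17,  1.78]), array([ 0.9 ,  0.69, -0.62,  1.65,  0.47,  0.95,  1.69]), array([ 0.8 ,  0.61, -0.63,  1.74,  0.44,  0.93,  1.56]), array([ 1.09,  0.59, -0.57,  2.04,  0.52,  0.65,  1.75])]
135.0 [array([ 0.28,  0.48,  0.28,  1.59, -0.14,  1.09, -2.54]), array([ 0.27,  0.63,  0.31,  1.7 , -0.24,  0.85, -2.46]), array([ 0.15,  0.54,  0.26,  1.79, -0.18,  0.84, -2.65]), array([ 0.41,  0.54,  0.29,  2.09, -0.28,  0.55, -2.24])]
[0.06259004 0.02217503 0.06851575] [[ 0.30617957 -0.95197213 -0.00176841]
 [-0.91722754 -0.29550106  0.2671568 ]
 [-0.25484839 -0.08017592 -0.96365145]] 304.06357191061926
```

Run:
```python
from h import *
import pickle
q=down(np.pi/4); P={"cap":[.3776,-.357,.051],"knob":[.562,-.363,.122],"stud":[.569,-.2675,.1025]}
env.reach([.48,-.30,.30],q)
rows=[];V=[]
for i,p in enumerate(([.48,-.29,.30],[.48,-.37,.30])):
    env.movel(p); C=cal("wrist"); im,d=camera("wrist"); row=[];info={}
    for n in P:
        u,v=proj("wrist",P[n],C); x0,y0=int(u)-32,int(v)-32; x0=min(max(x0,0),576);y0=min(max(y0,0),336)
        row.append(cv2.resize(im[y0:y0+64,x0:x0+64],(256,256),interpolation=cv2.INTER_CUBIC)); info[n]=(x0,y0); print(i,n,(round(u,1),round(v,1)),(x0,y0))
    rows.append(np.hstack(row)); V.append((C,info,im,d))
cv2.imwrite("pics/w1.png",np.vstack(rows)); pickle.dump(V,open("V.pkl","wb"))
s=env.get_state(); print(s["time"],s["tcp_pos"],s["force"])
```

```text
0 cap (np.float64(229.3), np.float64(239.0)) (197, 206)
0 knob (np.float64(411.2), np.float64(276.3)) (379, 244)
0 stud (np.float64(421.3), np.float64(168.2)) (389, 136)
1 cap (np.float64(223.1), np.float64(169.4)) (191, 137)
1 knob (np.float64(418.5), np.float64(191.6)) (386, 159)
1 stud (np.float64(429.8), np.float64(72.0)) (397, 39)
2.7417 [ 0.48036257 -0.36860749  0.29990345] [0.31980643 1.02519398 0.32989904]
```

View pics/w1.png

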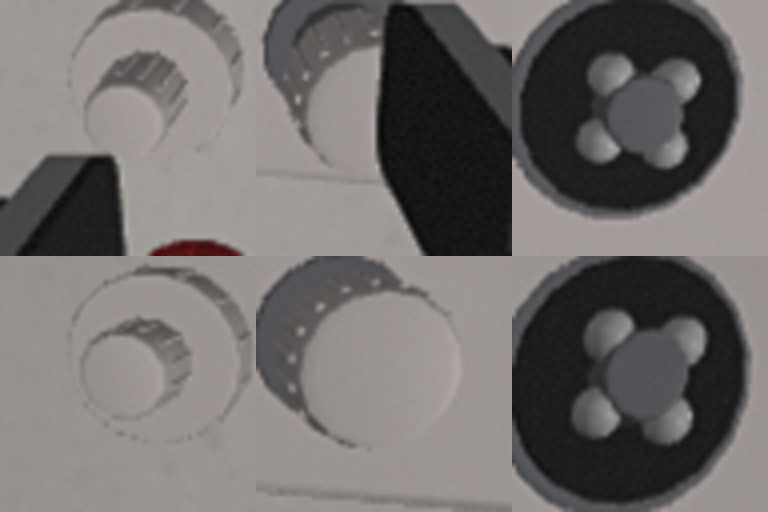

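The top row is view A and the bottom row view B. Cap stem top: A (228,236.2), B (222.2,167). Knob top: A about (411,273.5), partly hidden by a finger, B (417.2,187.2). Stud top: A (422.2,164.2), B (430.8,68.5).

Run:
```python
from h import *
import pickle
V=pickle.load(open("V.pkl","rb")); S,T=cal("scene"),cal("top")
D={"cap":[(228,236.2),(222.2,167),(380.7,260.9),(316.9,289.4)],"knob":[(411,273.5),(417.2,187.2),(320.7,192.4),(311.7,201.1)],"stud":[(422.2,164.2),(430.8,68.5),(287,219.8),(267.5,203.1)]}
C=[V[0][0],V[1][0],S,T]
for n,m in D.items():
    print(n,*[x if isinstance(x,float) else x.round(4) for k in ([0,1],[0,1,2,3]) for x in tri([(C[i],*m[i]) for i in k])])
    for i in (0,1):
        d=V[i][3]; u,v=m[i]; print("  depth",world("wrist",u,v,d[int(v),int(u)],C[i]).round(4))
```

```text
cap [ 0.3755 -0.355   0.0477] 0.0003178811061637809 [ 0.3766 -0.356   0.0504] 0.003559743571932166
  depth [ 0.3761 -0.3539  0.0504]
  depth [ 0.3764 -0.3547  0.0496]
knob [ 0.5603 -0.3587  0.1245] 0.0006953738692667517 [ 0.5621 -0.3615  0.1204] 0.003139480166401796
  depth [ 0.5211 -0.2923  0.242 ]
  depth [ 0.5616 -0.36    0.119 ]
stud [ 0.5706 -0.2645  0.0993] 8.159367951351816e-05 [ 0.5696 -0.2655  0.1033] 0.0027559662405170693
  depth [ 0.57   -0.2642  0.1008]
  depth [ 0.5699 -0.2648  0.1017]
```

Run:
```python
from h import *
def st(m): s=env.get_state(); print(m,round(s["time"],2),s["tcp_pos"].round(4),s["force"].round(2),round(s["opening"],4),s["gripper_force"])
q=down(np.pi/4)
env.reach([.562,-.361,.235],q); env.grip(.07,40)
print(env.movel([.562,-.361,.1635],velocity=.08,stop_force=10)); st("at knob")
env.grip(0.0,60); st("gripped")
print(env.movel([.562,-.361,.215],velocity=.04,stop_force=18)); st("top")
env.dwell(.2); st("top"); im,d=camera("scene"); cv2.imwrite("pics/pull.png",im)
env.grip(.075); st("released"); env.dwell(.8)
env.movel([.562,-.361,.26],velocity=.2); st("up")
p,d=camera("top"); u,v=proj("top",[.562,-.361,.122]); print(world("top",312,201,d[201,312]))
p,d=camera("scene"); print(world("scene",320,192,d[192,320])); 
a=np.hstack([im[150:260,250:370],p[150:260,250:370]]); cv2.imwrite("pics/pull2.png",cv2.resize(a,(720,330)))
```

```text
False
at knob 4.59 [ 0.5624 -0.3612  0.1641] [ 0.39 -0.48  0.02] 0.07 0.0
gripped 5.0 [ 0.5628 -0.3611  0.1645] [1.3  0.3  4.91] 0.0346 59.48134660720825
True
top 5.91 [ 0.5627 -0.3611  0.1988] [ 4.64 -1.31 -7.07] 0.0344 68.73302578926086
top 6.11 [ 0.5627 -0.3611  0.1984] [ 4.8  -2.03 -7.93] 0.0341 68.72744679450989
released 6.63 [ 0.5631 -0.361   0.2001] [-0.91 -0.24  0.15] 0.0748 0.0
up 7.88 [ 0.5622 -0.3611  0.261 ] [ 0.37 -0.31 -0.8 ] 0.0752 0.0
[ 0.45911162 -0.35629027  0.60919615]
[ 0.56557914 -0.36163179  0.1208975 ]
```

View pics/pull2.png

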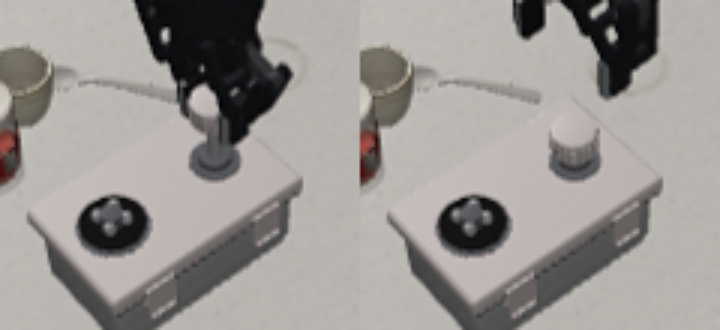

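The picture shows the knob lifted (left) and back at rest (right). The lift stopped at about 34 mm and only -8 N, because the force baseline was shifted, so the stop isn't proven. I'll pull again with a higher threshold.

Run:
```python
from h import *
def st(m): s=env.get_state(); print(m,round(s["time"],2),s["tcp_pos"].round(4),s["force"].round(2),round(s["opening"],4),s["gripper_force"])
env.movel([.562,-.361,.1635],velocity=.12,stop_force=10); st("at knob")
env.grip(0.0,80); st("gripped")
env.movel([.562,-.361,.190],velocity=.05); st("mid")
print(env.movel([.562,-.361,.215],velocity=.03,stop_force=20)); st("top")
env.dwell(.2); st("top")
env.grip(.075); st("released"); env.dwell(.8)
env.movel([.562,-.361,.25],velocity=.2); st("up")
p,d=camera("scene"); print(world("scene",320,192,d[192,320]));
```

```text
at knob 8.93 [ 0.5625 -0.3612  0.1643] [ 0.49  0.19 -0.17] 0.0748 0.0
gripped 9.38 [ 0.5627 -0.3611  0.1646] [-0.24 -0.2   5.38] 0.0341 79.16685104370117
mid 10.07 [ 0.5626 -0.3611  0.1898] [ 5.61 -2.43 -6.74] 0.0341 80.01173615455627
True
top 10.57 [ 0.5626 -0.3612  0.1991] [ 4.22 -1.87 -7.23] 0.0337 88.76388430595398
top 10.78 [ 0.5626 -0.3612  0.1989] [ 5.09 -2.61 -7.69] 0.0336 88.75836253166199
released 11.25 [ 0.5627 -0.361   0.2   ] [ 0.12  0.17 -0.27] 0.0755 0.0
up 12.45 [ 0.5624 -0.3612  0.2512] [ 0.54 -0.06 -0.1 ] 0.075 0.0
[ 0.56522929 -0.36131     0.12145047]
```

The stop was met again at the same height (z = 0.199) with a 20 N step in the force, and the knob top is back at 0.121. Next, the cap.

Run:
```python
from h import *
def st(m): s=env.get_state(); print(m,round(s["time"],2),s["tcp_pos"].round(4),s["force"].round(2),round(s["opening"],4),s["gripper_force"])
q=down(np.pi/4); x,y=.3766,-.3555
env.grip(.05,30); env.reach([x,y,.19],q)
print(env.movel([x,y,.097],velocity=.08,stop_force=8)); st("at cap")
env.grip(0.0,80); st("gripped")
env.movel([x,y,.19],velocity=.1); st("lifted")
env.reach([.5698,-.2652,.235],q); env.dwell(.2); st("above stud")
C=cal("wrist"); im,d=camera("wrist"); s,ds=camera("scene"); t,dt=camera("top")
u,v=map(int,proj("scene",[.5698,-.2652,.14])); print((u,v))
a=cv2.resize(im[50:350,170:470],(400,400)); b=cv2.resize(s[v-50:v+50,u-50:u+50],(400,400),interpolation=cv2.INTER_CUBIC)
cv2.imwrite("pics/hold.png",np.hstack([a,b])); np.savez("hold.npz",s=s,ds=ds,im=im,d=d)
```

```text
False
at cap 14.97 [ 0.3769 -0.3558  0.0975] [-0.54  0.01 -0.22] 0.0502 0.0
gripped 15.34 [ 0.3768 -0.3557  0.0977] [-0.38  0.88  4.79] 0.0215 78.02880048751831
lifted 16.43 [ 0.3762 -0.3553  0.1894] [-0.27  0.23 -0.64] 0.0217 78.25746774673462
above stud 17.5 [ 0.5681 -0.267   0.2346] [-1.01  0.09 -0.96] 0.0219 78.26860070228577
(285, 209)
```

View pics/hold.png

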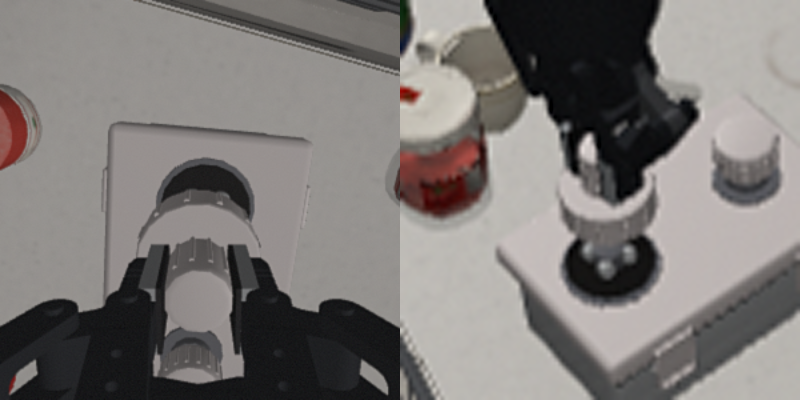

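The cap hangs upright between the pads above the stud. The stem top is at wrist pixel (318,275), and the knob is down. I'll compute the cap's offset in the hand in the same wrist calibration as the stud, then press on.

Run:
```python
from h import *
C=cal("wrist"); d=np.load("hold.npz")["d"]; s=env.get_state(); print(s["tcp_pos"])
for u,v in((318,275),(318,268),(310,275),(326,275)): print(world("wrist",u,v,d[v,u],C).round(4))
p=world("wrist",318,275,d[275,318],C); print("off",p-s["tcp_pos"])
env.movel([.5698,-.2652,.222],velocity=.05); env.dwell(.2); print(env.get_state()["tcp_pos"],env.get_state()["force"],env.get_state()["time"])
```

```text
[ 0.5690504  -0.26608106  0.23493757]
[ 0.5672 -0.2632  0.1879]
[ 0.5672 -0.2607  0.1866]
[ 0.5638 -0.2639  0.1868]
[ 0.5706 -0.264   0.1867]
off [-0.00185178  0.00283214 -0.04701038]
[ 0.56998611 -0.26518613  0.22219032] [-0.19887918  0.49149634 -0.48822574] 18.2583
```

Run:
```python
from h import *
def st(m): s=env.get_state(); print(m,round(s["time"],2),s["tcp_pos"].round(4),s["force"].round(2),round(s["torque"][0],2),round(s["torque"][1],2),round(s["opening"],4))
x,y=.570,-.2657
for z in (.200,.198,.1965,.195,.1935,.192,.1905):
    r=env.movel([x,y,z],velocity=.03,stop_force=20); st(f"{z} {r}")
    if r: break
```

```text
0.2 False 19.14 [ 0.5701 -0.2657  0.2001] [-0.19  0.46 -0.79] 0.04 -0.04 0.0222
0.198 False 19.39 [ 0.57   -0.2657  0.198 ] [-0.51 -0.5  -0.24] 0.0 -0.06 0.0217
0.1965 False 19.64 [ 0.5707 -0.2657  0.197 ] [ 1.47 -0.01  2.2 ] 0.03 -0.49 0.0218
0.195 False 19.89 [ 0.571  -0.2658  0.196 ] [1.69 0.39 5.75] 0.07 -0.33 0.0216
0.1935 False 20.14 [ 0.5711 -0.2657  0.1947] [1.55 0.7  6.12] 0.05 -0.31 0.0216
0.192 False 20.39 [ 0.5709 -0.2657  0.1928] [ 2.05 -0.11  4.59] 0.02 -0.66 0.0221
0.1905 False 20.64 [ 0.5703 -0.2656  0.1901] [ 4.96 -0.18 -1.8 ] -0.06 -1.14 0.0215
```

Contact came at the predicted height and the cap clicked (force fell to -1.8 N). Pressing on.

Run:
```python
from h import *
def st(m): s=env.get_state(); print(m,round(s["time"],2),s["tcp_pos"].round(4),s["force"].round(2),round(s["torque"][0],2),round(s["torque"][1],2),round(s["opening"],4),s["gripper_force"])
x,y=.5710,-.2657
for z in (.189,.1875,.186,.1845,.183,.1815,.180,.179):
    env.movel([x,y,z],velocity=.03); st(f"{z}")
    if env.get_state()["force"][2]>24: break
env.dwell(.5); st("hold")
```

```text
0.189 20.89 [ 0.5708 -0.2656  0.188 ] [ 5.13 -0.19 -5.36] -0.17 -1.09 0.0218 78.50609064102173
0.1875 21.14 [ 0.5708 -0.2656  0.1871] [ 4.31  0.03 -4.65] -0.06 -0.95 0.0215 78.59293341636658
0.186 21.39 [ 0.5708 -0.2657  0.1863] [ 1.6  -0.26  1.53] 0.1 -0.22 0.0218 79.35155510902405
0.1845 21.64 [ 0.5709 -0.2657  0.1856] [-2.53  0.99  8.  ] 0.26 0.38 0.0218 80.04544258117676
0.183 21.89 [ 0.5708 -0.2657  0.1848] [-3.34  2.23 14.05] 0.46 0.92 0.0222 80.752934217453
0.1815 22.14 [ 0.5709 -0.2656  0.1847] [-7.66  3.24 23.42] 0.79 1.79 0.0215 82.04293370246887
0.18 22.39 [ 0.5709 -0.2656  0.1846] [-12.04   4.56  33.85] 1.05 2.71 0.0219 83.36273789405823
hold 22.89 [ 0.5709 -0.2656  0.1846] [-11.24   5.04  33.48] 1.04 2.72 0.0216 83.33422064781189
```

Run:
```python
from h import *
env.movel([.5708,-.2657,.1811],velocity=.02); env.dwell(.5); s=env.get_state(); print(s["time"],s["tcp_pos"],s["force"])
p,d=camera("scene"); cv2.imwrite("pics/end.png",cv2.resize(p[150:320,210:450],(720,510)))
```

```text
23.6417 [ 0.57085077 -0.26564397  0.1846818 ] [-8.89586499  3.80870631 25.55086742]
```

View pics/end.png

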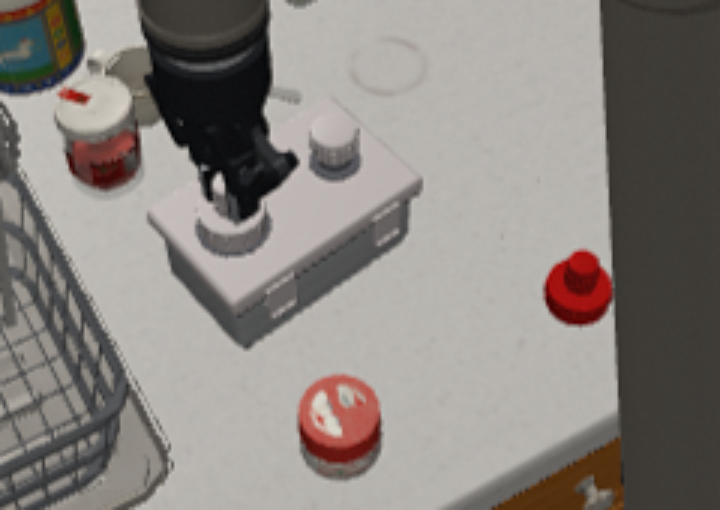

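The cap sits fully home over the seal at crop (233,230), with the gripper pushing at 25 N. The knob is down at (333,140), and the pot (340,420) and jar (100,130) have not moved.

```bash
python3 -c "
from cell import job; print(job.job_done())"
```

```text
the job is handed in; nothing more can be done
None
```

I handed the job in at about 24 s on the robot's clock: the knob was pulled to its stop (twice, to be sure) and is back down, and the cap clicked on and is held fully home with about 25 N, pot and jar untouched.

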